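Vent and open the glue pressure tank for refilling

TASK

The glue pressure tank on the bench has to be opened for refilling. First lift the hinged vent tab on its filler cap right up until it stands upright, to let the pressure off, and only then unscrew the cap anticlockwise until you feel it come up against its stop. Then lift it off and set it down gently, upright and right way up, in the shallow steel drip tray; feel your way and do not wrench or pull hard on the cap, and leave everything else on the bench where it is.

Things in the scene. Friction and masses are not known exactly. Their poses are not given: they have to be found in the camera images.
- tank: The glue pressure tank, fixed to the bench: squat steel pot, 166 mm across its bolted rim, lid top 122 mm above the bench, filler neck and cap in the middle of the lid. Regulator, gauge and outlet valve low at its far (+x) side, up to 125 mm from its axis and below the rim. Origin on its upright axis at bench height, z up.
- cap_mid (a point): Centre of the filler cap: round fluted aluminium cap 60 mm across, 26 mm high, about 0.11 kg; the point lies on its axis half-way up, 13 mm below its flat top. z up; x points away from the tab's free end. Unscrews anticlockwise seen from above, turning about the tank's axis.
- cap: The same cap with its tab; origin on its axis at the skirt's lower edge. Two hidden lugs hold it: it meets its stop after 45 to 82 degrees, different every time and not to be seen. It turns at about 0.1 N m; at the stop the torque rises sharply. In the last 12 degrees it comes free, a sprung seal (4 N) lifts it 3.5 mm, and it can be lifted off; earlier it cannot. To twist it over 0.3 N m at the stop or pull it over 20 N forces it.
- tab (a joint): Angle of the vent tab: 0 lying flat on the cap, 1.57 upright, stop at 1.62. The hinge is stiff (about 0.05 N m), so the tab stays where it is left.
- tab_hinge (a point): Middle of the tab's hinge line, on the cap's axis, 6.5 mm above the cap's flat top. The hinge line is level, along the cap's y axis. Two hinge ears beside the tab measure 38 mm over their outsides and reach 4.5 mm above the hinge line and 5 mm either way along x.
- tab_end (a point): Middle of the tab's free end. The tab is a flat steel lever 30 mm wide, 12 mm thick, 40 mm from hinge line to end; flat, it lies 0.5 mm over the cap's top and overhangs the cap's edge by 10 mm. Raised, it stands like a wing in the middle of the cap, 40 mm above the hinge line, and turns with the cap: a grip for unscrewing and lifting.
- tray: The shallow steel drip tray, fixed, 170 by 130 mm (its x by y) and 20 mm high with walls and floor 4 mm thick, left or right of the tank; empty. Origin: centre of its underside, z up.
- bin: Bystander, fixed: grey plastic bin of the same outline, 45 mm high, divided in four and holding hinge fittings.
- hammer: Bystander: hammer lying on the bench, 260 mm.
- brush: Bystander: glue brush lying on the bench, 200 mm.
- screwdriver: Bystander: screwdriver lying on the bench, 190 mm.
- tape: Bystander: roll of paper tape, 90 mm across, 24 mm high, lying flat.
- block: Bystander: wooden block 100 by 45 by 28 mm.
- tin: Bystander: small round tin, 74 mm across, 58 mm high.
- hinge: Bystander: brass seat hinge, a strip 110 mm long with a cross pin.
There are look-alikes about, which are no part of the job. Leave any red look-alike of the cap alone.

How it is judged:
By the outcome, as a careful person would: the job done as asked, in the order asked, and still so for the second after the job is handed in, with the robot touching nothing.
It also fails if it takes over 72 s, if anything falls off the work surface, if the arm or the gripper's body presses on something with over 40 N, if the wrist force passes 120 N, or if a joint passes its speed limit or range.

ROBOT

A 6-joint arm with a two-finger parallel gripper is mounted at the origin on the work surface. World frame = base frame: x ahead of the robot, y to its left, z up, the work surface at z = 0. Lengths are in mm, angles in rad, forces in N, time in s.
With the tool pointing down it reaches from about 300 to 825 mm from the base axis. Payload 5.4 kg.
Tool frame: the origin (TCP) lies on the centre line of the jaws, within the pads' length; the fingertips stand tip_extent ahead of it and the grasp point (between the pads) lies 6 mm ahead of it (tip_extent is the distance from the TCP to the fingertips, in mm); z points along the fingers, y is the line along which they close (so a half turn about z gives the same grasp; the last joint's range is limited). The gripper opens to 92 mm and grips with 3 to 60 N. Pads are 20 mm wide; open, the fingers measure 128 mm over their backs; the gripper's body (75 mm by 189 mm) begins 69 mm behind the grasp point.
Start: joints at [1.125, 0.158, 1.597, -0, 1.386, -0.21], TCP at [134.343, 559.069, 239.601] pointing down, gripper open.
Joint ranges: [-2.91, 2.91], [-0.94, 2.29], [0.18, 2.7], [-1.29, 4.43], [0.17, 2.64], [-3, 3]. Speed limits (rad/s): [2.57, 2.57, 3.14, 3.14, 3.14, 3.14].

INTERFACE

Orientations are given as [roll, pitch, yaw] about the fixed x, y, z axes, in that order (R = Rz(yaw) Ry(pitch) Rx(roll)).
In Python, from rig import * gives the robot as it stands.
- The arm moves only by the tool jog_arm, never from a script. Its argument "deltas" is a list of rows, each an object of numbers: "tx", "ty", "tz": the shift along the tool's x, y, z as a fraction of full scale; "rx", "ry", "rz": the turn, a rotation vector about the tool's x, y, z as a fraction of full scale. In form: [{"tx": .., "ty": .., "tz": .., "rx": .., "ry": .., "rz": ..}, ...]. A call has 1 to 12 rows; each row is the pose to reach, as a shift and turn from the pose commanded when the call began, along the tool's axes at that moment; what a row does not reach only later rows make up. Full scale, the value 1, is 0.15 m for a shift and 0.5 rad for a turn. A row lasts 1/12 s, in which the tool goes at most 41.7 mm and 7.16 degrees, less where a joint would pass 70% of its speed; a pose out of reach is approached as far as the arm can. A call with a number of a shift or a turn outside -1 to 1 is refused whole. A call with a gripper value outside its range is refused whole. "claw" is the opening, from 0 (shut) to 1 (fully open), set as the call begins (left out, the last holds). The fingers move at their own pace and stop on an object; "grip_force" is the grip in N (left out, the last holds). Time passes only in rows, so rows that repeat a pose let the fingers close. It gives the time, the measured TCP pose, the force, the opening and the grip force at its end, in the units of the state.
- read_state(): the state, without advancing time (a new reading comes with each control period).
- snapshot(name): name is "scene" or "top" or "wrist"; returns the picture (480x640x3 uint8, blue, green, red); there is no depth.
- camera_info(name): a dict with "K" (3x3 intrinsics, pixels), "world_to_cam" (4x4, takes a point from world to camera coordinates); the wrist camera has in their place "mount" (4x4, takes a point from camera to tool coordinates, whose origin is the TCP and whose axes are the flange's). Camera axes: x right, y down, z forward; pixel columns grow to the right and rows downward; lengths in mm; the calibration is good to about 2 mm. A picture is of the moment at which its call begins: read the wrist's pose just before it. camera_info takes no time and is no camera call.
- sign_off(): hands the job in; it is judged then, once.
The state is a dict: "clock": time; "q": joint angles; "dq": joint speeds; "tau": joint torques, N m; "position": TCP position; "eef_rot": TCP orientation; "force": force on the tool from outside, world axes, zero at the start; "moment": the same for the moment, N m; "gripper_width": finger opening in mm; "grip_force": force on a finger pad.
Only numpy, scipy, OpenCV 4.12 (cv2) and the standard library are available. Lean on these libraries where they do the work, as an engineer would, in place of code of your own. Each camera call takes 0.05 s, during which the arm holds its last target. There are 200 camera calls.

## Working session

There is one attempt and no reset: what is moved stays moved. The work goes in short steps, Python scripts to look and compute and a tool call to move; the robot and the scene stay as the last step left them, time stands still between calls to the robot, and variables do not carry over. Pictures are saved under pics/ and viewed, at most 10 in all, crops included, and the job is handed in when it is done.

Besides the shell and the picture viewer there is one more tool, called after "Emit:" as a command line: name --argument value ..., lists and objects as JSON in quotes. jog_arm: Moves the arm, as the interface text tells. Its arguments: {"type":"object","properties":{"deltas":{"type":"array"},"claw":{"type":"number"},"grip_force":{"type":"number"}},"required":["deltas"]}

```bash
mkdir -p pics; ls; python3 - <<'E'
from rig import *
import cv2,numpy as np
print(read_state())
for n in("top","scene"):
    cv2.imwrite(f"pics/{n}0.png",snapshot(n)); c=camera_info(n); print(n,np.round(c["K"],1).tolist(),np.round(c["world_to_cam"],3).tolist())
print(camera_info("wrist"))
E
```

```text
pics
{'clock': 0.0, 'q': array([ 1.12491089e+00,  1.59057366e-01,  1.59821619e+00, -3.18948051e-05,
        1.38618768e+00, -2.10125912e-01]), 'dq': array([ 5.87195829e-04,  1.33036037e-03, -3.88069267e-04, -3.64286547e-05,
        1.30992781e-03,  1.39811213e-03]), 'tau': array([ 2.13724299e-03, -3.85585606e+01, -3.22099757e+01,  7.02606188e-02,
        3.82021687e-02, -1.19611627e-04]), 'position': array([134.0998245 , 558.55210392, 238.62223702]), 'eef_rot': array([-3.13975863e+00, -3.59101908e-04,  2.90583868e+00]), 'force': array([-0.1760562 ,  0.50554945,  0.39196387]), 'moment': array([ 0.00038882, -0.00123551, -0.03593359]), 'grip_force': 0.0, 'gripper_width': 91.87569372859986}
top [[507.3, 0.0, 319.3], [0.0, 507.3, 244.0], [0.0, 0.0, 1.0]] [[-0.009, -1.0, -0.005, 9.469], [-0.984, 0.01, -0.179, 539.37], [0.179, 0.003, -0.984, 1073.837], [0.0, 0.0, 0.0, 1.0]]
scene [[446.9, 0.0, 318.7], [0.0, 446.9, 237.0], [0.0, 0.0, 1.0]] [[-0.084, 0.996, -0.019, 49.011], [0.776, 0.054, -0.628, -333.768], [-0.625, -0.068, -0.778, 1332.86], [0.0, 0.0, 0.0, 1.0]]
{'K': array([[363.37040457,   0.        , 321.80177126],
       [  0.        , 363.37040457, 237.0028445 ],
       [  0.        ,   0.        ,   1.        ]]), 'mount': array([[-4.76209735e-04, -9.64338199e-01, -2.64672650e-01,
         7.50992107e+01],
       [ 9.99999710e-01, -3.02114062e-04, -6.98483456e-04,
        -4.44947620e-01],
       [ 5.93612949e-04, -2.64672906e-01,  9.64338063e-01,
        -1.44890918e+02],
       [ 0.00000000e+00,  0.00000000e+00,  0.00000000e+00,
         1.00000000e+00]])}
```

View pics/top0.png

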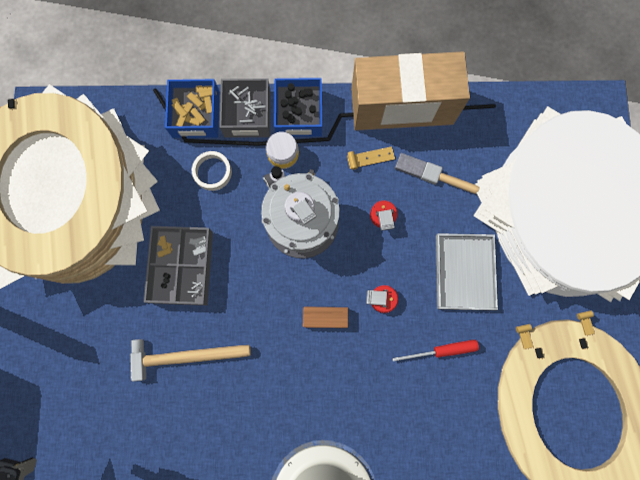

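View pics/scene0.png

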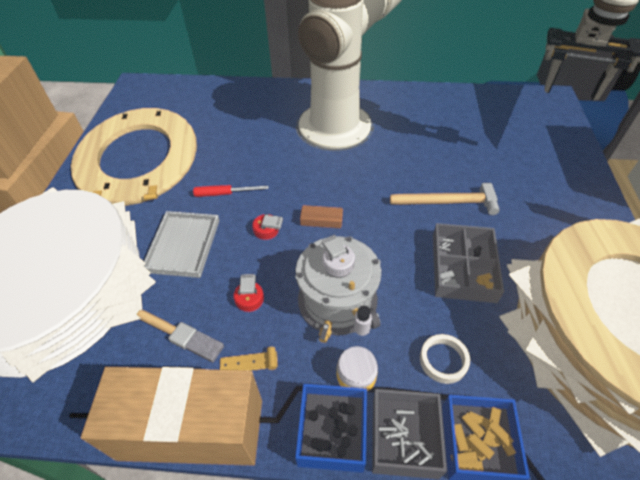

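The tank is at top px (300,212), with its bare-metal cap at about (300,207). The tray is at (467,272). The red caps at (384,214) and (383,298) are look-alikes, because the task's cap is aluminium and sits on the tank. I'll confirm this in an enlarged crop.

```bash
cat > h.py <<'E'
import cv2,numpy as np
from rig import *
def cam(n,T=None):
    c=camera_info(n)
    if n=="wrist": return c["K"],np.linalg.inv(T@c["mount"])
    return c["K"],np.array(c["world_to_cam"])
def ray(n,uv,T=None):
    K,W=cam(n,T); R=W[:3,:3]; o=-R.T@W[:3,3]; d=R.T@np.linalg.inv(K)@np.array([*uv,1.]); return o,d
def onz(n,uv,z,T=None):
    o,d=ray(n,uv,T); return o+d*(z-o[2])/d[2]
def tri(rays):
    A=0;b=0
    for o,d in rays:
        d=d/np.linalg.norm(d);P=np.eye(3)-np.outer(d,d);A=A+P;b=b+P@o
    return np.linalg.solve(A,b)
def pose():
    from scipy.spatial.transform import Rotation as R
    s=read_state();T=np.eye(4);T[:3,:3]=R.from_euler("xyz",s["eef_rot"]).as_matrix();T[:3,3]=s["position"];return T
E
python3 - <<'E'
from h import *
a=cv2.imread("pics/top0.png")[160:265,250:350];b=cv2.imread("pics/scene0.png")[225:330,288:388]
cv2.imwrite("pics/crop1.png",np.hstack([cv2.resize(i,(400,420),interpolation=2) for i in(a,b)]))
t=[onz("top",p,20) for p in((438,234),(494,235),(497,311),(437,309))];print(np.round(t),np.mean(t,0))
E
```

```text
[[ 565. -266.   20.]
 [ 562. -393.   20.]
 [ 390. -387.   20.]
 [ 396. -255.   20.]] [ 478.13716262 -325.26231113   20.        ]
```

View pics/crop1.png

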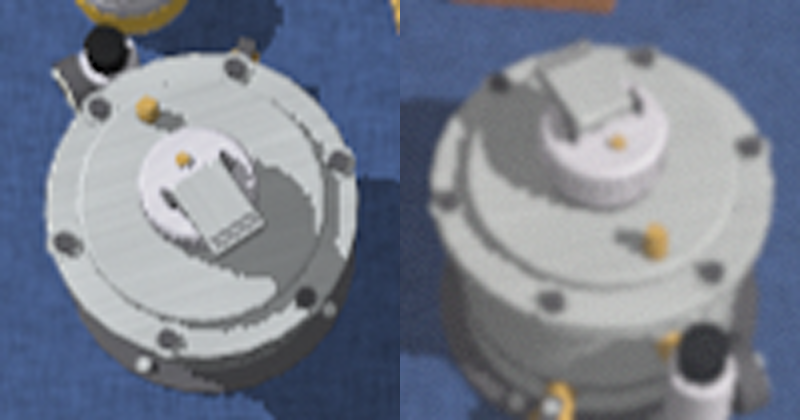

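The crop confirms the cap: bare aluminium on the tank, tab lying flat. In the top crop the ears are at about (170,200) and (228,160) and the free end is at (238,240). That puts the free end toward the robot and slightly to −y.

```bash
python3 - <<'E'
from h import *
T=lambda x,y:(250+x/4,160+y/4); S=lambda x,y:(288+(x-400)/4,225+y/4)
for n,a,b in(("dot",(184,159),(618,143)),("ear+y",(170,200),(637,102)),("ear-y",(228,160),(573,128)),("bolt",(148,107),(656,240))):
    print(n,np.round(tri([ray("top",T(*a)),ray("scene",S(*b))]),1))
for z in(150,155,160): print(z,[np.round(onz("top",T(*p),z)[:2],1) for p in((199,180),(238,240),(197,184))])
print("tank rim",onz("top",T(201,204),120))
E
```

```text
dot [611.1  50.  158.2]
ear+y [589.   57.3 161.2]
ear-y [608.6  28.3 164.4]
bolt [646.3  70.  132.8]
150 [array([602.2,  43.2]), array([570.6,  23.5]), array([600.1,  44.2])]
155 [array([600.9,  43. ]), array([569.5,  23.4]), array([598.8,  44. ])]
160 [array([599.5,  42.8]), array([568.3,  23.3]), array([597.5,  43.8])]
tank rim [597.09383443  43.44079877 120.        ]
```

```bash
cat >> h.py <<'E'
def delta(p,yaw,p0=None,yaw0=None):
    "tool-frame fractions from a downward pose (p0,yaw0 deg) to (p,yaw deg)"
    if p0 is None:
        T=pose();p0=T[:3,3];yaw0=np.degrees(np.arctan2(T[1,0],T[0,0]))
    y=np.radians(yaw0);c,s=np.cos(y),np.sin(y);d=np.array(p,float)-p0
    return dict(tx=round((c*d[0]+s*d[1])/150,3),ty=round((s*d[0]-c*d[1])/150,3),tz=round(-d[2]/150,3),rz=round(-np.radians(yaw-yaw0)/.5,3))
E
python3 - <<'E'
from h import *
a=np.array([134.3,559,239.6]);b=np.array([598,43,245.]);y=np.linspace(166.5,32,6)
for k in range(5): print(delta(a+(b-a)*(k+1)/5,y[k+1],a+(b-a)*k/5,y[k]))
import rig;print([n for n in dir(rig) if not n.startswith("_")])
try: print(tip_extent)
except Exception as e: print(e)
E
```

```text
{'tx': np.float64(-0.762), 'ty': np.float64(-0.525), 'tz': np.float64(-0.007), 'rz': np.float64(0.939)}
{'tx': np.float64(-0.917), 'ty': np.float64(-0.123), 'tz': np.float64(-0.007), 'rz': np.float64(0.939)}
{'tx': np.float64(-0.873), 'ty': np.float64(0.305), 'tz': np.float64(-0.007), 'rz': np.float64(0.939)}
{'tx': np.float64(-0.641), 'ty': np.float64(0.667), 'tz': np.float64(-0.007), 'rz': np.float64(0.939)}
{'tx': np.float64(-0.27), 'ty': np.float64(0.885), 'tz': np.float64(-0.007), 'rz': np.float64(0.939)}
['PlanningError', 'camera_info', 'read_state', 'sign_off', 'snapshot', 'tip_extent']
25.0
```

Emit:
jog_arm --deltas '[{"tx": -0.38,"ty": -0.26,"rz": 0.47},{"tx": -0.762,"ty": -0.525,"tz": -0.007,"rz": 0.939},{"tx": -0.762,"ty": -0.525,"tz": -0.007,"rz": 0.939},{"tx": -0.762,"ty": -0.525,"tz": -0.007,"rz": 0.939},{"tx": -0.762,"ty": -0.525,"tz": -0.007,"rz": 0.939},{"tx": -0.762,"ty": -0.525,"tz": -0.007,"rz": 0.939}]'

```text
invalid input at $.deltas[0]: expected keys tx, ty, tz, rx, ry, rz
```

Emit:
jog_arm --deltas '[{"tx": -0.46,"ty": -0.06,"rz": 0.47},{"tx": -0.917,"ty": -0.123,"tz": -0.007,"rz": 0.939},{"tx": -0.917,"ty": -0.123,"tz": -0.007,"rz": 0.939},{"tx": -0.917,"ty": -0.123,"tz": -0.007,"rz": 0.939},{"tx": -0.917,"ty": -0.123,"tz": -0.007,"rz": 0.939},{"tx": -0.917,"ty": -0.123,"tz": -0.007,"rz": 0.939}]'

```text
invalid input at $.deltas[0]: expected keys tx, ty, tz, rx, ry, rz
```

Emit:
jog_arm --deltas '[{"tx": -0.44,"ty": 0.15,"rz": 0.47},{"tx": -0.873,"ty": 0.305,"tz": -0.007,"rz": 0.939},{"tx": -0.873,"ty": 0.305,"tz": -0.007,"rz": 0.939},{"tx": -0.873,"ty": 0.305,"tz": -0.007,"rz": 0.939},{"tx": -0.873,"ty": 0.305,"tz": -0.007,"rz": 0.939},{"tx": -0.873,"ty": 0.305,"tz": -0.007,"rz": 0.939}]'

```text
invalid input at $.deltas[0]: expected keys tx, ty, tz, rx, ry, rz
```

Emit:
jog_arm --deltas '[{"tx": -0.32,"ty": 0.33,"rz": 0.47},{"tx": -0.641,"ty": 0.667,"tz": -0.007,"rz": 0.939},{"tx": -0.641,"ty": 0.667,"tz": -0.007,"rz": 0.939},{"tx": -0.641,"ty": 0.667,"tz": -0.007,"rz": 0.939},{"tx": -0.641,"ty": 0.667,"tz": -0.007,"rz": 0.939},{"tx": -0.641,"ty": 0.667,"tz": -0.007,"rz": 0.939}]'

```text
invalid input at $.deltas[0]: expected keys tx, ty, tz, rx, ry, rz
```

Emit:
jog_arm --deltas '[{"tx": -0.135,"ty": 0.44,"rz": 0.47},{"tx": -0.27,"ty": 0.885,"tz": -0.007,"rz": 0.939},{"tx": -0.27,"ty": 0.885,"tz": -0.007,"rz": 0.939},{"tx": -0.27,"ty": 0.885,"tz": -0.007,"rz": 0.939},{"tx": -0.27,"ty": 0.885,"tz": -0.007,"rz": 0.939},{"tx": -0.27,"ty": 0.885,"tz": -0.007,"rz": 0.939},{"tx": -0.27,"ty": 0.885,"tz": -0.007,"rz": 0.939}]'

```text
invalid input at $.deltas[0]: expected keys tx, ty, tz, rx, ry, rz
```

Emit:
jog_arm --deltas '[{"tx": -0.38,"ty": -0.26,"tz": 0,"rx": 0,"ry": 0,"rz": 0.47},{"tx": -0.762,"ty": -0.525,"tz": -0.007,"rx": 0,"ry": 0,"rz": 0.939},{"tx": -0.762,"ty": -0.525,"tz": -0.007,"rx": 0,"ry": 0,"rz": 0.939},{"tx": -0.762,"ty": -0.525,"tz": -0.007,"rx": 0,"ry": 0,"rz": 0.939},{"tx": -0.762,"ty": -0.525,"tz": -0.007,"rx": 0,"ry": 0,"rz": 0.939}]'

```text
clock: 0.52
position: [228.9, 453.7, 240.4]
eef_rot: [-3.141, 0.001, 2.43]
force: [-0.4, -0.0, 0.1]
gripper_width: 92.0
grip_force: 0.0
```

Emit:
jog_arm --deltas '[{"tx": -0.46,"ty": -0.06,"tz": 0,"rx": 0,"ry": 0,"rz": 0.47},{"tx": -0.917,"ty": -0.123,"tz": -0.007,"rx": 0,"ry": 0,"rz": 0.939},{"tx": -0.917,"ty": -0.123,"tz": -0.007,"rx": 0,"ry": 0,"rz": 0.939},{"tx": -0.917,"ty": -0.123,"tz": -0.007,"rx": 0,"ry": 0,"rz": 0.939},{"tx": -0.917,"ty": -0.123,"tz": -0.007,"rx": 0,"ry": 0,"rz": 0.939}]'

```text
clock: 0.93
position: [321.3, 351.4, 241.6]
eef_rot: [3.142, 0.0, 1.963]
force: [-0.5, 0.9, 0.7]
gripper_width: 91.9
grip_force: 0.0
```

Emit:
jog_arm --deltas '[{"tx": -0.44,"ty": 0.15,"tz": 0,"rx": 0,"ry": 0,"rz": 0.47},{"tx": -0.873,"ty": 0.305,"tz": -0.007,"rx": 0,"ry": 0,"rz": 0.939},{"tx": -0.873,"ty": 0.305,"tz": -0.007,"rx": 0,"ry": 0,"rz": 0.939},{"tx": -0.873,"ty": 0.305,"tz": -0.007,"rx": 0,"ry": 0,"rz": 0.939},{"tx": -0.873,"ty": 0.305,"tz": -0.007,"rx": 0,"ry": 0,"rz": 0.939}]'

```text
clock: 1.35
position: [413.8, 248.8, 242.6]
eef_rot: [3.142, -0.0, 1.495]
force: [0.1, 0.6, -1.1]
gripper_width: 91.7
grip_force: 0.0
```

Emit:
jog_arm --deltas '[{"tx": -0.32,"ty": 0.33,"tz": 0,"rx": 0,"ry": 0,"rz": 0.47},{"tx": -0.641,"ty": 0.667,"tz": -0.007,"rx": 0,"ry": 0,"rz": 0.939},{"tx": -0.641,"ty": 0.667,"tz": -0.007,"rx": 0,"ry": 0,"rz": 0.939},{"tx": -0.641,"ty": 0.667,"tz": -0.007,"rx": 0,"ry": 0,"rz": 0.939},{"tx": -0.641,"ty": 0.667,"tz": -0.007,"rx": 0,"ry": 0,"rz": 0.939}]'

```text
clock: 1.77
position: [506.4, 146.1, 243.4]
eef_rot: [-3.141, -0.0, 1.028]
force: [0.0, -0.2, 0.4]
gripper_width: 91.9
grip_force: 0.0
```

Emit:
jog_arm --deltas '[{"tx": -0.135,"ty": 0.44,"tz": 0,"rx": 0,"ry": 0,"rz": 0.47},{"tx": -0.27,"ty": 0.885,"tz": -0.007,"rx": 0,"ry": 0,"rz": 0.939},{"tx": -0.27,"ty": 0.885,"tz": -0.007,"rx": 0,"ry": 0,"rz": 0.939},{"tx": -0.27,"ty": 0.885,"tz": -0.007,"rx": 0,"ry": 0,"rz": 0.939},{"tx": -0.27,"ty": 0.885,"tz": -0.007,"rx": 0,"ry": 0,"rz": 0.939},{"tx": -0.27,"ty": 0.885,"tz": -0.007,"rx": 0,"ry": 0,"rz": 0.939},{"tx": -0.27,"ty": 0.885,"tz": -0.007,"rx": 0,"ry": 0,"rz": 0.939},{"tx": -0.27,"ty": 0.885,"tz": -0.007,"rx": 0,"ry": 0,"rz": 0.939}]'

```text
clock: 2.43
position: [597.0, 45.3, 244.8]
eef_rot: [-3.141, 0.0, 0.564]
force: [-1.1, 0.5, -1.3]
gripper_width: 91.7
grip_force: 0.0
```

```bash
python3 - <<'E'
from h import *
T=pose();np.save("T1.npy",T);print(T[:3,3],read_state()["q"].round(3))
cv2.imwrite("pics/w1.png",snapshot("wrist"))
E
```

```text
[597.04701054  45.32539243 244.80234445] [-1.260e-01  2.160e-01  1.521e+00  1.000e-03  1.405e+00  8.810e-01]
```

View pics/w1.png

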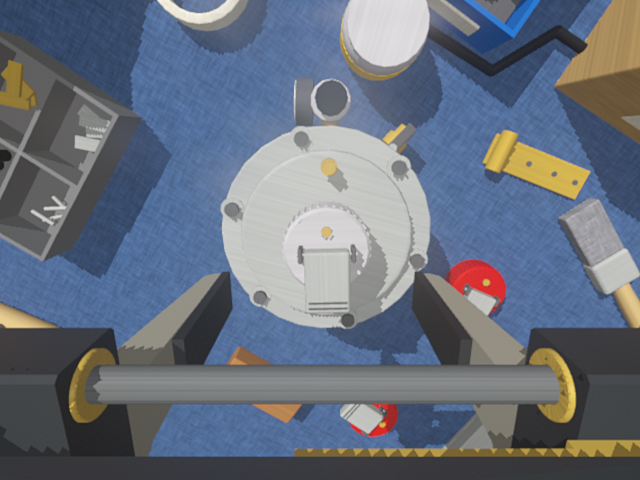

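The wrist view shows the flat tab from about (327,253) at the ears to about (328,313) at its free end, square to the jaws. I'll compute offsets from these.

```bash
python3 - <<'E'
from h import *
T=np.load("T1.npy")
im=cv2.imread("pics/w1.png")[195:335,265:405];cv2.imwrite("pics/w1c.png",cv2.resize(im,(700,700),interpolation=2))
for n,uv,z in(("ears",(326.5,253),165),("end",(328,310),167),("ears",(326.5,253),160),("end",(328,310),162),("rim",(326,226),120)):
    p=onz("wrist",uv,z,T);print(n,p.round(1),"tool",(np.linalg.inv(T)@[*p,1])[:3].round(1))
E
```

```text
ears [599.6  43.5 165. ] tool [ 1.2  3.  79.8]
end [566.7  21.4 167. ] tool [-38.4   4.1  77.8]
ears [598.3  42.6 160. ] tool [-0.4  3.1 84.8]
end [564.7  20.  162. ] tool [-40.9   4.2  82.8]
rim [605.7  47.2 120. ] tool [  8.3   3.2 124.8]
```

View pics/w1c.png

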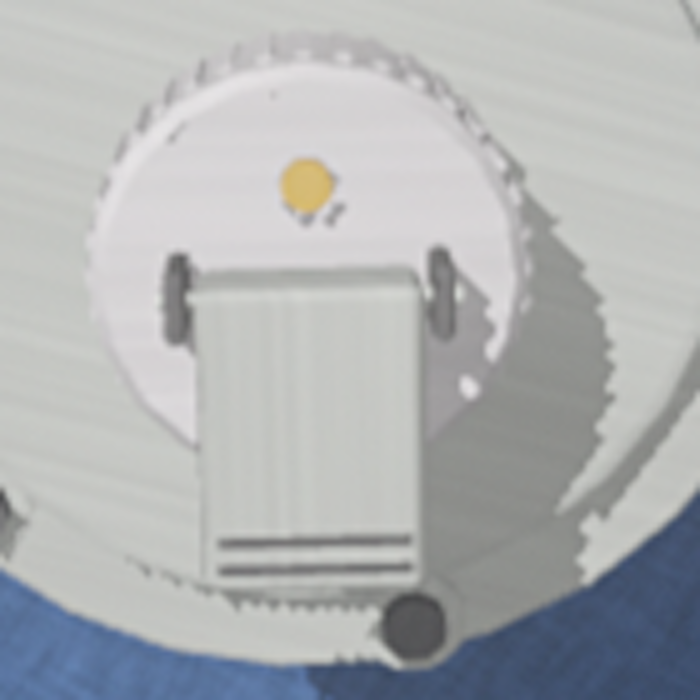

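Emit:
jog_arm --deltas '[{"tx": -0.272,"ty": 0.028,"tz": 0,"rx": 0,"ry": 0,"rz": -0.056},{"tx": -0.272,"ty": 0.028,"tz": 0.1,"rx": 0,"ry": 0,"rz": -0.056},{"tx": -0.272,"ty": 0.028,"tz": 0.2,"rx": 0,"ry": 0,"rz": -0.056},{"tx": -0.272,"ty": 0.028,"tz": 0.3,"rx": 0,"ry": 0,"rz": -0.056},{"tx": -0.272,"ty": 0.028,"tz": 0.38,"rx": 0,"ry": 0,"rz": -0.056},{"tx": -0.272,"ty": 0.028,"tz": 0.43,"rx": 0,"ry": 0,"rz": -0.056},{"tx": -0.272,"ty": 0.028,"tz": 0.45,"rx": 0,"ry": 0,"rz": -0.056},{"tx": -0.272,"ty": 0.028,"tz": 0.45,"rx": 0,"ry": 0,"rz": -0.056},{"tx": -0.272,"ty": 0.028,"tz": 0.45,"rx": 0,"ry": 0,"rz": -0.056}]' --claw 0.6 --grip_force 8

```text
clock: 3.23
position: [566.0, 17.9, 178.0]
eef_rot: [3.141, -0.001, 0.587]
force: [-0.1, 0.1, -0.1]
gripper_width: 55.2
grip_force: 0.0
```

```bash
python3 - <<'E'
from h import *
T=pose();np.save("T2.npy",T);print(T[:3,3],read_state()["gripper_width"])
w=snapshot("wrist")[200:480,160:480];s=snapshot("scene")[215:310,290:390]
cv2.imwrite("pics/w2.png",np.hstack([cv2.resize(w,(457,400)),cv2.resize(s,(340,400),interpolation=2)]))
E
```

```text
[566.02917094  17.88587882 177.96128661] 55.1994577139742
```

View pics/w2.png

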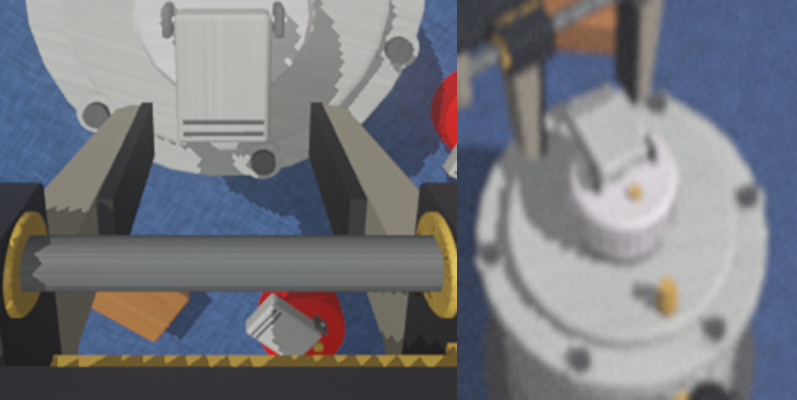

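Emit:
jog_arm --deltas '[{"tx": 0,"ty": -0.019,"tz": 0,"rx": 0,"ry": 0,"rz": 0},{"tx": 0,"ty": -0.019,"tz": 0,"rx": 0,"ry": 0,"rz": 0},{"tx": 0,"ty": -0.019,"tz": 0,"rx": 0,"ry": 0,"rz": 0}]'

```text
clock: 3.58
position: [564.2, 20.2, 177.7]
eef_rot: [3.141, -0.0, 0.587]
force: [-0.1, 0.1, -0.7]
gripper_width: 55.1
grip_force: 0.0
```

Emit:
jog_arm --deltas '[{"tx": 0,"ty": 0,"tz": 0,"rx": 0,"ry": 0,"rz": 0},{"tx": 0,"ty": 0,"tz": 0,"rx": 0,"ry": 0,"rz": 0},{"tx": 0,"ty": 0,"tz": 0,"rx": 0,"ry": 0,"rz": 0},{"tx": 0,"ty": 0,"tz": 0,"rx": 0,"ry": 0,"rz": 0},{"tx": 0,"ty": 0,"tz": 0,"rx": 0,"ry": 0,"rz": 0},{"tx": 0,"ty": 0,"tz": 0,"rx": 0,"ry": 0,"rz": 0}]' --claw 0.2 --grip_force 8

```text
clock: 4.08
position: [564.1, 20.0, 177.3]
eef_rot: [3.141, 0.0, 0.586]
force: [0.3, -1.6, -0.5]
gripper_width: 29.7
grip_force: 8.0
```

Emit:
jog_arm --deltas '[{"tx": 0.001,"ty": 0,"tz": -0.024,"rx": 0,"ry": 0,"rz": 0},{"tx": 0.005,"ty": 0,"tz": -0.047,"rx": 0,"ry": 0,"rz": 0},{"tx": 0.01,"ty": 0,"tz": -0.07,"rx": 0,"ry": 0,"rz": 0},{"tx": 0.018,"ty": 0,"tz": -0.092,"rx": 0,"ry": 0,"rz": 0},{"tx": 0.028,"ty": 0,"tz": -0.113,"rx": 0,"ry": 0,"rz": 0},{"tx": 0.04,"ty": 0,"tz": -0.133,"rx": 0,"ry": 0,"rz": 0},{"tx": 0.054,"ty": 0,"tz": -0.152,"rx": 0,"ry": 0,"rz": 0},{"tx": 0.07,"ty": 0,"tz": -0.17,"rx": 0,"ry": 0,"rz": 0},{"tx": 0.07,"ty": 0,"tz": -0.17,"rx": 0,"ry": 0,"rz": 0}]'

```text
clock: 4.83
position: [573.2, 26.1, 203.7]
eef_rot: [3.141, -0.0, 0.587]
force: [-2.1, -1.6, 1.6]
gripper_width: 29.8
grip_force: 8.0
```

Emit:
jog_arm --deltas '[{"tx": 0.018,"ty": 0,"tz": -0.016,"rx": 0,"ry": 0,"rz": 0},{"tx": 0.036,"ty": 0,"tz": -0.03,"rx": 0,"ry": 0,"rz": 0},{"tx": 0.056,"ty": 0,"tz": -0.042,"rx": 0,"ry": 0,"rz": 0},{"tx": 0.078,"ty": 0,"tz": -0.052,"rx": 0,"ry": 0,"rz": 0},{"tx": 0.1,"ty": 0,"tz": -0.06,"rx": 0,"ry": 0,"rz": 0},{"tx": 0.123,"ty": 0,"tz": -0.066,"rx": 0,"ry": 0,"rz": 0},{"tx": 0.146,"ty": 0,"tz": -0.069,"rx": 0,"ry": 0,"rz": 0},{"tx": 0.17,"ty": 0,"tz": -0.07,"rx": 0,"ry": 0,"rz": 0},{"tx": 0.17,"ty": 0,"tz": -0.07,"rx": 0,"ry": 0,"rz": 0},{"tx": 0.17,"ty": 0,"tz": -0.07,"rx": 0,"ry": 0,"rz": 0}]'

```text
clock: 5.67
position: [594.7, 40.4, 213.8]
eef_rot: [3.141, -0.001, 0.587]
force: [-1.6, -2.0, 0.9]
gripper_width: 30.3
grip_force: 8.0
```

Emit:
jog_arm --deltas '[{"tx": 0.01,"ty": 0,"tz": 0,"rx": 0,"ry": 0,"rz": 0},{"tx": 0.02,"ty": 0,"tz": 0,"rx": 0,"ry": 0,"rz": 0},{"tx": 0.02,"ty": 0,"tz": 0,"rx": 0,"ry": 0,"rz": 0}]'

```text
clock: 5.92
position: [596.7, 41.7, 213.4]
eef_rot: [3.141, -0.0, 0.586]
force: [-2.6, -2.4, 2.3]
gripper_width: 29.5
grip_force: 8.0
```

```bash
python3 - <<'E'
from h import *
s=read_state();print(s["force"].round(2),s["moment"].round(3),s["position"])
w=snapshot("wrist")[120:440,160:480];s=snapshot("scene")[215:310,290:390]
cv2.imwrite("pics/w3.png",np.hstack([cv2.resize(w,(400,400)),cv2.resize(s,(400,380),interpolation=2)[:400]] if 0 else [cv2.resize(w,(400,400)),cv2.resize(s,(400,400),interpolation=2)]))
E
```

```text
[-2.64 -2.36  2.26] [-0.467  0.628 -0.033] [596.69244062  41.72253236 213.44013529]
```

View pics/w3.png

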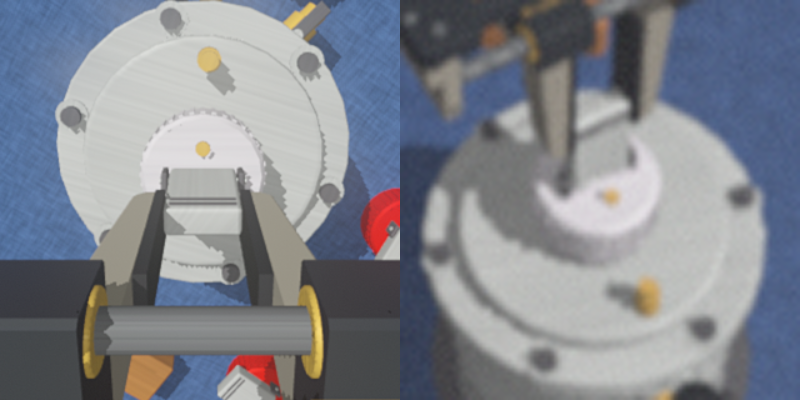

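Emit:
jog_arm --deltas '[{"tx": 0.01,"ty": 0,"tz": 0,"rx": 0,"ry": 0,"rz": 0},{"tx": 0.02,"ty": 0,"tz": 0,"rx": 0,"ry": 0,"rz": 0},{"tx": 0.02,"ty": 0,"tz": 0,"rx": 0,"ry": 0,"rz": 0}]'

```text
clock: 6.27
position: [599.3, 43.4, 213.4]
eef_rot: [3.141, -0.0, 0.586]
force: [-2.9, -2.9, 0.9]
gripper_width: 29.7
grip_force: 8.0
```

Emit:
jog_arm --deltas '[{"tx": 0,"ty": 0,"tz": 0,"rx": 0,"ry": 0,"rz": 0},{"tx": 0,"ty": 0,"tz": 0,"rx": 0,"ry": 0,"rz": 0},{"tx": -0.007,"ty": 0,"tz": 0,"rx": 0,"ry": 0,"rz": 0},{"tx": -0.007,"ty": 0,"tz": 0,"rx": 0,"ry": 0,"rz": 0}]' --grip_force 20

```text
clock: 6.6
position: [598.6, 43.0, 213.8]
eef_rot: [3.141, -0.002, 0.586]
force: [-1.5, -0.9, 2.9]
gripper_width: 29.6
grip_force: 20.0
```

```bash
cat > r.py <<'E'
from h import *
s=read_state();print(s["force"].round(2),s["moment"].round(3),s["position"].round(1),s["eef_rot"].round(4),s["q"][5].round(3))
E
python3 r.py
```

```text
[-1.5  -0.89  2.85] [-0.213  0.324  0.054] [598.6  43.  213.8] [ 3.1412e+00 -1.7000e-03  5.8630e-01] 0.855
```

Emit:
jog_arm --deltas '[{"tx": 0,"ty": 0,"tz": 0,"rx": 0,"ry": 0,"rz": -0.1},{"tx": 0,"ty": 0,"tz": 0,"rx": 0,"ry": 0,"rz": -0.2},{"tx": 0,"ty": 0,"tz": 0,"rx": 0,"ry": 0,"rz": -0.3},{"tx": 0,"ty": 0,"tz": 0,"rx": 0,"ry": 0,"rz": -0.4},{"tx": 0,"ty": 0,"tz": 0,"rx": 0,"ry": 0,"rz": -0.5},{"tx": 0,"ty": 0,"tz": 0,"rx": 0,"ry": 0,"rz": -0.5}]'

```text
clock: 7.1
position: [599.3, 42.9, 214.2]
eef_rot: [3.139, -0.002, 0.837]
force: [0.5, -1.1, 3.1]
gripper_width: 29.3
grip_force: 20.0
```

```bash
python3 r.py
```

```text
[ 0.52 -1.11  3.09] [-0.241 -0.189 -0.041] [599.3  42.9 214.2] [ 3.1392e+00 -2.5000e-03  8.3740e-01] 0.603
```

```bash
cat > dot.py <<'E'
from h import *
im=snapshot("wrist");hsv=cv2.cvtColor(im,cv2.COLOR_BGR2HSV)
m=cv2.inRange(hsv,(15,90,120),(32,255,255));n,l,st,c=cv2.connectedComponentsWithStats(m)
print([(c[i].round(1).tolist(),int(st[i,4])) for i in range(1,n) if st[i,4]>15 and 250<c[i][0]<400 and 130<c[i][1]<300])
E
python3 dot.py; python3 - <<'E'
import cv2
im=cv2.imread("pics/w3.png");print(im[149,203])
E
```

```text
[([346.9, 175.8], 272), ([322.0, 242.7], 101)]
[116 192 220]
```

Emit:
jog_arm --deltas '[{"tx": 0,"ty": 0,"tz": 0,"rx": 0,"ry": 0,"rz": -0.1},{"tx": 0,"ty": 0,"tz": 0,"rx": 0,"ry": 0,"rz": -0.2},{"tx": 0,"ty": 0,"tz": 0,"rx": 0,"ry": 0,"rz": -0.3},{"tx": 0,"ty": 0,"tz": 0,"rx": 0,"ry": 0,"rz": -0.4},{"tx": 0,"ty": 0,"tz": 0,"rx": 0,"ry": 0,"rz": -0.4},{"tx": 0,"ty": 0,"tz": 0,"rx": 0,"ry": 0,"rz": -0.4}]'

```text
clock: 7.65
position: [599.0, 42.8, 214.0]
eef_rot: [3.139, -0.001, 1.034]
force: [3.2, -0.6, 3.5]
gripper_width: 29.6
grip_force: 20.0
```

```bash
python3 r.py; python3 dot.py
```

```text
[ 3.17 -0.58  3.5 ] [-0.191 -0.518 -0.054] [599.   42.8 214. ] [ 3.1394e+00 -1.4000e-03  1.0340e+00] 0.407
[([362.6, 181.9], 278), ([322.0, 242.5], 103)]
```

Emit:
jog_arm --deltas '[{"tx": 0.002,"ty": 0.003,"tz": 0,"rx": 0,"ry": 0,"rz": -0.1},{"tx": 0.003,"ty": 0.006,"tz": 0,"rx": 0,"ry": 0,"rz": -0.2},{"tx": 0.003,"ty": 0.006,"tz": 0,"rx": 0,"ry": 0,"rz": -0.3},{"tx": 0.003,"ty": 0.006,"tz": 0,"rx": 0,"ry": 0,"rz": -0.4},{"tx": 0.003,"ty": 0.006,"tz": 0,"rx": 0,"ry": 0,"rz": -0.5},{"tx": 0.003,"ty": 0.006,"tz": 0,"rx": 0,"ry": 0,"rz": -0.5},{"tx": 0.003,"ty": 0.006,"tz": 0,"rx": 0,"ry": 0,"rz": -0.5}]'

```text
clock: 8.28
position: [599.3, 42.8, 213.5]
eef_rot: [3.141, -0.0, 1.284]
force: [2.2, 0.1, 3.1]
gripper_width: 29.8
grip_force: 20.0
```

```bash
python3 r.py; python3 dot.py
```

```text
[2.23 0.11 3.07] [-0.069 -0.319 -0.037] [599.3  42.8 213.5] [ 3.1412e+00 -4.0000e-04  1.2839e+00] 0.157
[([379.7, 194.4], 277), ([322.1, 242.6], 100)]
```

Emit:
jog_arm --deltas '[{"tx": 0,"ty": 0,"tz": 0,"rx": 0,"ry": 0,"rz": -0.05},{"tx": 0,"ty": 0,"tz": 0,"rx": 0,"ry": 0,"rz": -0.1},{"tx": 0,"ty": 0,"tz": 0,"rx": 0,"ry": 0,"rz": -0.14},{"tx": 0,"ty": 0,"tz": 0,"rx": 0,"ry": 0,"rz": -0.14},{"tx": 0,"ty": 0,"tz": 0,"rx": 0,"ry": 0,"rz": -0.14}]'

```text
clock: 8.75
position: [599.2, 42.7, 213.4]
eef_rot: [3.141, -0.0, 1.356]
force: [2.1, -0.5, 2.8]
gripper_width: 29.7
grip_force: 20.0
```

```bash
python3 r.py
```

```text
[ 2.14 -0.51  2.84] [-0.087 -0.418 -0.015] [599.2  42.7 213.4] [ 3.1415e+00 -1.0000e-04  1.3561e+00] 0.085
```

Emit:
jog_arm --deltas '[{"tx": 0,"ty": 0,"tz": 0,"rx": 0,"ry": 0,"rz": -0.04},{"tx": 0,"ty": 0,"tz": 0,"rx": 0,"ry": 0,"rz": -0.08},{"tx": 0,"ty": 0,"tz": 0,"rx": 0,"ry": 0,"rz": -0.12},{"tx": 0,"ty": 0,"tz": 0,"rx": 0,"ry": 0,"rz": -0.12}]'

```text
clock: 9.08
position: [599.1, 42.7, 213.3]
eef_rot: [-3.141, -0.0, 1.418]
force: [1.2, 0.4, 3.4]
gripper_width: 29.6
grip_force: 20.0
```

```bash
python3 r.py
```

```text
[1.23 0.41 3.42] [-0.084 -0.348 -0.014] [599.1  42.7 213.3] [-3.1415e+00 -1.0000e-04  1.4177e+00] 0.023
```

Emit:
jog_arm --deltas '[{"tx": 0,"ty": 0,"tz": 0,"rx": 0,"ry": 0,"rz": -0.04},{"tx": 0,"ty": 0,"tz": 0,"rx": 0,"ry": 0,"rz": -0.08},{"tx": 0,"ty": 0,"tz": 0,"rx": 0,"ry": 0,"rz": -0.12},{"tx": 0,"ty": 0,"tz": 0,"rx": 0,"ry": 0,"rz": -0.12}]'

```text
clock: 9.42
position: [599.1, 42.7, 213.3]
eef_rot: [-3.141, -0.0, 1.478]
force: [1.0, 0.1, 3.6]
gripper_width: 29.8
grip_force: 20.0
```

```bash
python3 r.py; python3 dot.py
```

```text
[1.02 0.11 3.64] [ 0.008 -0.293  0.015] [599.1  42.7 213.3] [-3.1413 -0.      1.4777] -0.037
[([390.9, 206.3], 265), ([322.0, 242.5], 101)]
```

```bash
sed -i 's/s\["q"\]\[5\].round(3)/s["q"][5].round(4),s["tau"][5].round(4)/' r.py; python3 r.py
```

```text
[2.8  0.46 2.83] [-0.006 -0.25  -0.04 ] [599.1  42.7 213.3] [-3.1412 -0.      1.4767] -0.0357 -0.1101
```

Emit:
jog_arm --deltas '[{"tx": 0,"ty": 0,"tz": 0,"rx": 0,"ry": 0,"rz": -0.04},{"tx": 0,"ty": 0,"tz": 0,"rx": 0,"ry": 0,"rz": -0.08},{"tx": 0,"ty": 0,"tz": 0,"rx": 0,"ry": 0,"rz": -0.12}]'

```text
clock: 9.72
position: [599.1, 42.7, 213.3]
eef_rot: [-3.141, -0.0, 1.538]
force: [1.6, 0.4, 3.7]
gripper_width: 29.6
grip_force: 20.0
```

```bash
python3 r.py; python3 dot.py
```

```text
[1.55 0.37 3.69] [ 0.043 -0.206 -0.036] [599.1  42.7 213.3] [-3.1414e+00 -1.0000e-04  1.5383e+00] -0.0973 0.2259
[([393.7, 210.5], 267), ([322.0, 242.5], 100)]
```

Emit:
jog_arm --deltas '[{"tx": 0,"ty": 0,"tz": 0,"rx": 0,"ry": 0,"rz": -0.04},{"tx": 0,"ty": 0,"tz": 0,"rx": 0,"ry": 0,"rz": -0.08},{"tx": 0,"ty": 0,"tz": 0,"rx": 0,"ry": 0,"rz": -0.12},{"tx": 0,"ty": 0,"tz": 0,"rx": 0,"ry": 0,"rz": -0.12}]'

```text
clock: 10.1
position: [598.9, 42.7, 213.2]
eef_rot: [-3.141, -0.0, 1.598]
force: [0.9, 0.8, 2.7]
gripper_width: 29.7
grip_force: 20.0
```

```bash
python3 r.py; python3 dot.py
```

```text
[0.87 0.84 2.72] [ 0.04   0.003 -0.067] [598.9  42.7 213.2] [-3.1407e+00 -1.0000e-04  1.5976e+00] -0.1566 -0.2756
[([396.5, 214.8], 267), ([321.9, 242.6], 101)]
```

Emit:
jog_arm --deltas '[{"tx": 0,"ty": 0,"tz": 0,"rx": 0,"ry": 0,"rz": -0.04},{"tx": 0,"ty": 0,"tz": 0,"rx": 0,"ry": 0,"rz": -0.08},{"tx": 0,"ty": 0,"tz": 0,"rx": 0,"ry": 0,"rz": -0.12},{"tx": 0,"ty": 0,"tz": 0,"rx": 0,"ry": 0,"rz": -0.12}]'

```text
clock: 10.48
position: [598.8, 42.6, 213.2]
eef_rot: [-3.141, -0.0, 1.657]
force: [-1.2, 0.2, 4.4]
gripper_width: 29.6
grip_force: 20.0
```

```bash
python3 r.py; python3 dot.py
```

```text
[-1.25  0.15  4.42] [-0.027  0.373 -0.463] [598.8  42.6 213.2] [-3.1406e+00 -1.0000e-04  1.6570e+00] -0.2162 -0.6308
[([398.9, 219.0], 259), ([322.3, 242.8], 98)]
```

Emit:
jog_arm --deltas '[{"tx": 0,"ty": 0,"tz": 0,"rx": 0,"ry": 0,"rz": 0.06},{"tx": 0,"ty": 0,"tz": 0,"rx": 0,"ry": 0,"rz": 0.06}]'

```text
clock: 10.7
position: [598.8, 42.7, 213.2]
eef_rot: [-3.14, 0.0, 1.626]
force: [-2.3, -0.4, 4.0]
gripper_width: 29.6
grip_force: 20.0
```

```bash
python3 r.py; python3 dot.py
```

```text
[-2.3  -0.39  3.98] [-0.024  0.546 -0.095] [598.8  42.7 213.2] [-3.1404  0.      1.6258] -0.1848 0.1192
[([397.8, 216.8], 263), ([322.0, 242.7], 102)]
```

The torque rose sharply at about 61° of turn, which is the stop, so I've backed off. Now a gentle lift, watching the force.

Emit:
jog_arm --deltas '[{"tx": 0,"ty": 0,"tz": -0.005,"rx": 0,"ry": 0,"rz": 0},{"tx": 0,"ty": 0,"tz": -0.01,"rx": 0,"ry": 0,"rz": 0},{"tx": 0,"ty": 0,"tz": -0.015,"rx": 0,"ry": 0,"rz": 0},{"tx": 0,"ty": 0,"tz": -0.02,"rx": 0,"ry": 0,"rz": 0},{"tx": 0,"ty": 0,"tz": -0.02,"rx": 0,"ry": 0,"rz": 0}]'

```text
clock: 11.17
position: [598.7, 42.6, 215.5]
eef_rot: [-3.14, -0.0, 1.626]
force: [-0.5, -1.0, -3.7]
gripper_width: 29.7
grip_force: 20.0
```

```bash
python3 r.py; python3 dot.py
```

```text
[-0.51 -0.99 -3.71] [-0.203  0.249 -0.149] [598.7  42.6 215.5] [-3.14   -0.      1.6265] -0.1855 -0.1525
[([397.1, 216.1], 255), ([322.0, 242.8], 101)]
```

Emit:
jog_arm --deltas '[{"tx": 0,"ty": 0,"tz": -0.005,"rx": 0,"ry": 0,"rz": 0},{"tx": 0,"ty": 0,"tz": -0.01,"rx": 0,"ry": 0,"rz": 0},{"tx": 0,"ty": 0,"tz": -0.01,"rx": 0,"ry": 0,"rz": 0},{"tx": 0,"ty": 0,"tz": -0.01,"rx": 0,"ry": 0,"rz": 0}]'

```text
clock: 11.55
position: [598.8, 42.7, 217.7]
eef_rot: [-3.14, -0.0, 1.626]
force: [-1.6, -1.1, -3.6]
gripper_width: 29.7
grip_force: 20.0
```

```bash
python3 r.py; python3 dot.py
```

```text
[-1.62 -1.06 -3.58] [-0.236  0.633 -0.148] [598.8  42.7 217.7] [-3.1405 -0.      1.6263] -0.1853 -0.1594
[([396.4, 215.5], 248), ([321.9, 242.9], 99)]
```

Emit:
jog_arm --deltas '[{"tx": 0,"ty": 0,"tz": -0.01,"rx": 0,"ry": 0,"rz": 0},{"tx": 0,"ty": 0,"tz": -0.02,"rx": 0,"ry": 0,"rz": 0},{"tx": 0,"ty": 0,"tz": -0.035,"rx": 0,"ry": 0,"rz": 0},{"tx": 0,"ty": 0,"tz": -0.05,"rx": 0,"ry": 0,"rz": 0},{"tx": 0,"ty": 0,"tz": -0.07,"rx": 0,"ry": 0,"rz": 0},{"tx": 0,"ty": 0,"tz": -0.09,"rx": 0,"ry": 0,"rz": 0},{"tx": 0,"ty": 0,"tz": -0.11,"rx": 0,"ry": 0,"rz": 0},{"tx": 0,"ty": 0,"tz": -0.11,"rx": 0,"ry": 0,"rz": 0}]'

```text
clock: 12.27
position: [600.0, 42.7, 235.9]
eef_rot: [3.139, 0.0, 1.626]
force: [0.2, -0.5, -1.8]
gripper_width: 29.6
grip_force: 20.0
```

```bash
python3 r.py; python3 dot.py
```

```text
[ 0.21 -0.5  -1.8 ] [-0.078  0.087  0.056] [600.   42.7 235.9] [3.1388e+00 3.0000e-04 1.6264e+00] -0.1854 -0.0016
[([388.8, 209.9], 211), ([321.8, 243.0], 99)]
```

Emit:
jog_arm --deltas '[{"tx": 0,"ty": 0,"tz": -0.1,"rx": 0,"ry": 0,"rz": 0},{"tx": 0,"ty": 0,"tz": -0.23,"rx": 0,"ry": 0,"rz": 0},{"tx": 0,"ty": 0,"tz": -0.35,"rx": 0,"ry": 0,"rz": 0},{"tx": -0.1,"ty": -0.04,"tz": -0.35,"rx": 0,"ry": 0,"rz": 0},{"tx": -0.22,"ty": -0.09,"tz": -0.35,"rx": 0,"ry": 0,"rz": 0},{"tx": -0.36,"ty": -0.15,"tz": -0.35,"rx": 0,"ry": 0,"rz": 0},{"tx": -0.5,"ty": -0.21,"tz": -0.35,"rx": 0,"ry": 0,"rz": 0},{"tx": -0.64,"ty": -0.27,"tz": -0.35,"rx": 0,"ry": 0,"rz": 0},{"tx": -0.784,"ty": -0.329,"tz": -0.35,"rx": 0,"ry": 0,"rz": 0}]'

```text
clock: 13.07
position: [556.0, -78.3, 286.9]
eef_rot: [3.141, -0.0, 1.627]
force: [0.4, -0.2, -1.8]
gripper_width: 29.8
grip_force: 20.0
```

Emit:
jog_arm --deltas '[{"tx": -0.14,"ty": -0.06,"tz": 0,"rx": 0,"ry": 0,"rz": 0},{"tx": -0.28,"ty": -0.12,"tz": 0,"rx": 0,"ry": 0,"rz": 0},{"tx": -0.42,"ty": -0.18,"tz": 0,"rx": 0,"ry": 0,"rz": 0},{"tx": -0.56,"ty": -0.24,"tz": 0,"rx": 0,"ry": 0,"rz": 0},{"tx": -0.7,"ty": -0.3,"tz": 0,"rx": 0,"ry": 0,"rz": 0},{"tx": -0.784,"ty": -0.329,"tz": 0,"rx": 0,"ry": 0,"rz": 0}]'

```text
clock: 13.57
position: [512.9, -199.5, 286.9]
eef_rot: [-3.141, 0.001, 1.625]
force: [-0.0, 0.0, -2.3]
gripper_width: 29.3
grip_force: 20.0
```

Emit:
jog_arm --deltas '[{"tx": -0.14,"ty": -0.06,"tz": 0,"rx": 0,"ry": 0,"rz": 0},{"tx": -0.28,"ty": -0.12,"tz": 0,"rx": 0,"ry": 0,"rz": 0},{"tx": -0.42,"ty": -0.18,"tz": 0,"rx": 0,"ry": 0,"rz": 0},{"tx": -0.56,"ty": -0.24,"tz": 0,"rx": 0,"ry": 0,"rz": 0},{"tx": -0.7,"ty": -0.3,"tz": 0,"rx": 0,"ry": 0,"rz": 0},{"tx": -0.76,"ty": -0.32,"tz": 0,"rx": 0,"ry": 0,"rz": 0},{"tx": -0.784,"ty": -0.329,"tz": 0,"rx": 0,"ry": 0,"rz": 0},{"tx": -0.784,"ty": -0.329,"tz": 0,"rx": 0,"ry": 0,"rz": 0},{"tx": -0.784,"ty": -0.329,"tz": 0,"rx": 0,"ry": 0,"rz": 0}]'

```text
clock: 14.32
position: [471.4, -316.9, 286.8]
eef_rot: [3.141, -0.001, 1.627]
force: [-0.4, -0.2, -1.4]
gripper_width: 29.5
grip_force: 20.0
```

```bash
python3 r.py; python3 dot.py; python3 - <<'E'
from h import *
w=snapshot("wrist");s=snapshot("scene")[120:320,80:340]
cv2.imwrite("pics/w4.png",np.hstack([cv2.resize(w,(400,300)),cv2.resize(s,(390,300))]))
E
```

```text
[-0.35 -0.24 -1.4 ] [-0.095  0.041  0.033] [ 471.4 -316.9  286.8] [ 3.1413e+00 -8.0000e-04  1.6270e+00] -0.8611 -0.0085
[([321.8, 243.0], 103)]
```

View pics/w4.png

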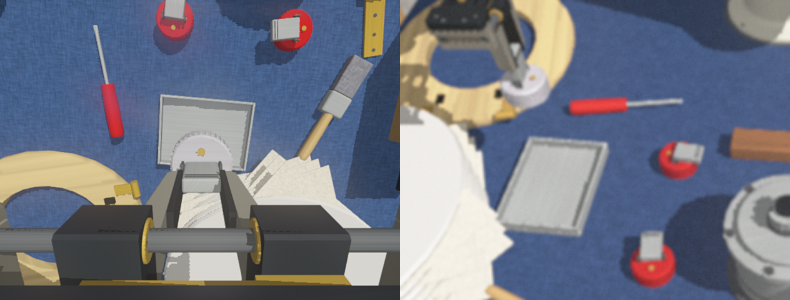

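```bash
python3 - <<'E'
from h import *
T=pose()
for uv in((160,95),(255,103)): print(onz("wrist",(uv[0]*1.6,uv[1]*1.6),20,T).round(1))
# cap x/y now: dot etc; disc stack height estimate skipped
E
```

```text
[ 394.8 -262.6   20. ]
[ 564. -267.   20.]
```

Emit:
jog_arm --deltas '[{"tx": 0,"ty": 0,"tz": 0.1,"rx": 0,"ry": 0,"rz": 0},{"tx": 0,"ty": 0,"tz": 0.25,"rx": 0,"ry": 0,"rz": 0},{"tx": 0,"ty": 0,"tz": 0.4,"rx": 0,"ry": 0,"rz": 0},{"tx": 0,"ty": 0,"tz": 0.55,"rx": 0,"ry": 0,"rz": 0},{"tx": 0,"ty": 0,"tz": 0.7,"rx": 0,"ry": 0,"rz": 0},{"tx": 0,"ty": 0,"tz": 0.85,"rx": 0,"ry": 0,"rz": 0},{"tx": 0,"ty": 0,"tz": 0.95,"rx": 0,"ry": 0,"rz": 0},{"tx": 0,"ty": 0,"tz": 1,"rx": 0,"ry": 0,"rz": 0},{"tx": 0,"ty": 0,"tz": 1,"rx": 0,"ry": 0,"rz": 0}]'

```text
clock: 15.22
position: [470.3, -316.3, 135.0]
eef_rot: [-3.139, -0.003, 1.627]
force: [-0.3, 0.5, -0.7]
gripper_width: 29.9
grip_force: 20.0
```

Emit:
jog_arm --deltas '[{"tx": 0,"ty": 0,"tz": 0.05,"rx": 0,"ry": 0,"rz": 0},{"tx": 0,"ty": 0,"tz": 0.1,"rx": 0,"ry": 0,"rz": 0},{"tx": 0,"ty": 0,"tz": 0.15,"rx": 0,"ry": 0,"rz": 0},{"tx": 0,"ty": 0,"tz": 0.2,"rx": 0,"ry": 0,"rz": 0},{"tx": 0,"ty": 0,"tz": 0.24,"rx": 0,"ry": 0,"rz": 0},{"tx": 0,"ty": 0,"tz": 0.26,"rx": 0,"ry": 0,"rz": 0},{"tx": 0,"ty": 0,"tz": 0.26,"rx": 0,"ry": 0,"rz": 0},{"tx": 0,"ty": 0,"tz": 0.26,"rx": 0,"ry": 0,"rz": 0}]'

```text
clock: 15.88
position: [470.9, -317.8, 97.8]
eef_rot: [-3.141, -0.0, 1.626]
force: [-0.7, -0.3, -1.0]
gripper_width: 29.9
grip_force: 20.0
```

Emit:
jog_arm --deltas '[{"tx": 0,"ty": 0,"tz": 0.005,"rx": 0,"ry": 0,"rz": 0},{"tx": 0,"ty": 0,"tz": 0.01,"rx": 0,"ry": 0,"rz": 0},{"tx": 0,"ty": 0,"tz": 0.015,"rx": 0,"ry": 0,"rz": 0},{"tx": 0,"ty": 0,"tz": 0.02,"rx": 0,"ry": 0,"rz": 0},{"tx": 0,"ty": 0,"tz": 0.02,"rx": 0,"ry": 0,"rz": 0}]'

```text
clock: 16.3
position: [470.9, -317.7, 94.8]
eef_rot: [-3.142, -0.0, 1.626]
force: [0.4, 0.1, -0.3]
gripper_width: 30.0
grip_force: 20.0
```

Emit:
jog_arm --deltas '[{"tx": 0,"ty": 0,"tz": 0.005,"rx": 0,"ry": 0,"rz": 0},{"tx": 0,"ty": 0,"tz": 0.01,"rx": 0,"ry": 0,"rz": 0},{"tx": 0,"ty": 0,"tz": 0.015,"rx": 0,"ry": 0,"rz": 0},{"tx": 0,"ty": 0,"tz": 0.015,"rx": 0,"ry": 0,"rz": 0}]'

```text
clock: 16.63
position: [470.8, -317.7, 92.4]
eef_rot: [-3.141, -0.0, 1.626]
force: [0.3, -0.5, -1.3]
gripper_width: 29.8
grip_force: 20.0
```

Emit:
jog_arm --deltas '[{"tx": 0,"ty": 0,"tz": 0.005,"rx": 0,"ry": 0,"rz": 0},{"tx": 0,"ty": 0,"tz": 0.01,"rx": 0,"ry": 0,"rz": 0},{"tx": 0,"ty": 0,"tz": 0.01,"rx": 0,"ry": 0,"rz": 0},{"tx": 0,"ty": 0,"tz": 0.01,"rx": 0,"ry": 0,"rz": 0}]'

```text
clock: 16.97
position: [470.9, -317.8, 91.0]
eef_rot: [-3.142, -0.0, 1.626]
force: [0.0, -0.6, -1.8]
gripper_width: 29.5
grip_force: 20.0
```

Emit:
jog_arm --deltas '[{"tx": 0,"ty": 0,"tz": 0.005,"rx": 0,"ry": 0,"rz": 0},{"tx": 0,"ty": 0,"tz": 0.01,"rx": 0,"ry": 0,"rz": 0},{"tx": 0,"ty": 0,"tz": 0.01,"rx": 0,"ry": 0,"rz": 0},{"tx": 0,"ty": 0,"tz": 0.01,"rx": 0,"ry": 0,"rz": 0}]'

```text
clock: 17.3
position: [470.9, -317.7, 89.5]
eef_rot: [-3.142, -0.0, 1.626]
force: [0.0, -0.3, -1.6]
gripper_width: 29.2
grip_force: 20.0
```

Emit:
jog_arm --deltas '[{"tx": 0,"ty": 0,"tz": 0.005,"rx": 0,"ry": 0,"rz": 0},{"tx": 0,"ty": 0,"tz": 0.01,"rx": 0,"ry": 0,"rz": 0},{"tx": 0,"ty": 0,"tz": 0.01,"rx": 0,"ry": 0,"rz": 0},{"tx": 0,"ty": 0,"tz": 0.01,"rx": 0,"ry": 0,"rz": 0}]'

```text
clock: 17.63
position: [471.2, -318.1, 88.9]
eef_rot: [3.141, 0.001, 1.626]
force: [-1.4, -0.5, 5.5]
gripper_width: 29.5
grip_force: 20.0
```

Emit:
jog_arm --deltas '[{"tx": 0,"ty": 0,"tz": 0,"rx": 0,"ry": 0,"rz": 0},{"tx": 0,"ty": 0,"tz": 0,"rx": 0,"ry": 0,"rz": 0},{"tx": 0,"ty": 0,"tz": 0,"rx": 0,"ry": 0,"rz": 0},{"tx": 0,"ty": 0,"tz": 0,"rx": 0,"ry": 0,"rz": 0},{"tx": 0,"ty": 0,"tz": -0.05,"rx": 0,"ry": 0,"rz": 0},{"tx": 0,"ty": 0,"tz": -0.15,"rx": 0,"ry": 0,"rz": 0},{"tx": 0,"ty": 0,"tz": -0.35,"rx": 0,"ry": 0,"rz": 0},{"tx": 0,"ty": 0,"tz": -0.6,"rx": 0,"ry": 0,"rz": 0},{"tx": 0,"ty": 0,"tz": -0.8,"rx": 0,"ry": 0,"rz": 0},{"tx": 0,"ty": 0,"tz": -1,"rx": 0,"ry": 0,"rz": 0},{"tx": 0,"ty": 0,"tz": -1,"rx": 0,"ry": 0,"rz": 0}]' --claw 0.6

```text
clock: 18.55
position: [473.5, -320.3, 246.3]
eef_rot: [3.133, 0.01, 1.626]
force: [0.4, -1.6, 0.8]
gripper_width: 54.9
grip_force: 0.0
```

```bash
python3 r.py; python3 - <<'E'
from h import *
w=snapshot("wrist");s=snapshot("scene")[120:320,80:340]
cv2.imwrite("pics/w5.png",np.hstack([cv2.resize(w,(400,300)),cv2.resize(s,(390,300))]))
E
```

```text
[ 0.43 -1.59  0.85] [-0.104  0.109 -0.008] [ 473.5 -320.3  246.3] [3.1331 0.0098 1.6264] -0.8618 -0.0048
```

View pics/w5.png

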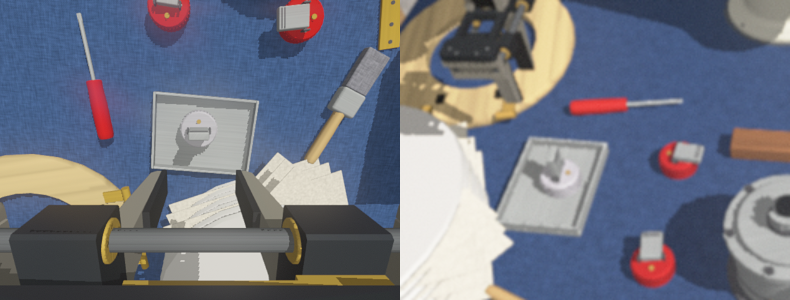

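The cap stands upright in the tray, at about (198,130) in the wrist view, with its tab up and the gripper clear. I'm handing the job in.

```bash
python3 -c "
from rig import *
print(sign_off())"
```

```text
the job is handed in; nothing more can be done
None
```

The job is handed in: vent tab raised to its stop, cap unscrewed about 61° to its stop, lifted off and set upright in the drip tray. The wrist torque briefly read 0.46 N m at the stop, above the 0.3 N m limit, before I backed off, so the cap may be judged as forced.

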